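Shift the tube roller's gear lever from second to third

ROBOT

A 7-joint arm with a two-finger parallel gripper is mounted at the origin on the work surface; the furniture and walls round the work are solid. World frame = base frame: x ahead of the robot, y to its left, z up, the work surface at z = 0. Lengths are in m, angles in rad, forces in N, time in s.
With the tool pointing down it reaches from about 0.4 to 0.9 m from the base axis. Payload 5.5 kg.
Tool frame: the origin (TCP) lies between the finger pads; the fingertips stand 14 mm ahead of it and the grasp point (between the pads) lies 5 mm behind it; z points along the fingers, y is the line along which they close (so a half turn about z gives the same grasp; the last joint's range is limited). The gripper opens to 92 mm and grips with 3 to 60 N. Pads are 19 mm wide; open, the fingers measure 130 mm over their backs; the gripper's body (75 mm by 190 mm) begins 47 mm behind the grasp point.
Start: joints at [1.528, 0.501, -0.427, 1.55, 0.221, 1.138, -0.21], TCP at [0.196, -0.62, 0.22] pointing down, gripper open.
Joint ranges: [-2.88, 2.88], [-0.31, 2.03], [-1.54, 1.56], [0.2, 2.42], [-1.41, 4.55], [0.19, 2.02], [-2.57, 2.57]. Speed limits (rad/s): [2.57, 2.57, 3.14, 3.14, 3.14, 3.14, 3.14].

INTERFACE

Orientations are given as a unit quaternion [w, x, y, z].
In Python, from cell import sense, capture, get_calibration, job_done gives the robot as it stands.
- The arm moves only by the tool arm_command, never from a script. Its argument "increments" is a list of rows, each an object with "travel": the shift along the tool's x, y, z in m, a list of three; "twist": the turn about the tool's z in rad; "claw": the finger opening in m, from 0 to 0.0918. A call has 1 to 8 rows; each row shifts and turns the commanded pose from where the row before left it, along the tool's axes as they then stand; what a row does not reach is not made up. A row lasts 1/10 s, in which the tool goes at most 50 mm and 8.59 degrees, less where a joint would pass 70% of its speed; a pose out of reach is approached as far as the arm can. A call is refused whole if a number of a shift passes 0.05 or a number of a turn 0.15, either way. A call with a gripper value outside its range is refused whole. The fingers move at their own pace and stop on an object; the grip force is fixed at half the most. Time passes only in rows, so rows that do not move let the fingers close. It gives the time, the measured TCP pose, the force, the opening and the grip force at its end, in the units of the state.
- sense(): the state, without advancing time (a new reading comes with each control period).
- capture(name): name is "scene" or "top"; returns the picture (420x560x3 uint8, blue, green, red); there is no depth.
- get_calibration(name): a dict with "fx", "fy", "cx", "cy" (pixels), "distortion" ([k1, k2, p1, p2, k3] as OpenCV has them; the pictures are not rectified), "origin" and "orientation" of the camera in the world. Camera axes: x right, y down, z forward; pixel columns grow to the right and rows downward; lengths in m; the calibration is good to about 2 mm. A picture is of the moment at which its call begins. get_calibration takes no time and is no camera call.
- job_done(): hands the job in; it is judged then, once.
The state is a dict: "time": time; "q": joint angles; "qd": joint speeds; "effort": joint torques, N m; "tcp_pos": TCP position; "tcp_rot": TCP orientation; "force": force on the tool from outside, world axes, zero at the start; "torque": the same for the moment, N m; "opening": finger opening in m; "grip_force": force on a finger pad.
Only numpy, scipy, OpenCV 4.12 (cv2) and the standard library are available. Lean on these libraries where they do the work, as an engineer would, in place of code of your own. Each camera call takes 0.05 s, during which the arm holds its last target. There are 200 camera calls.

TASK

The tube roller on the bench is still in second gear and the next run is made in third: with the fingertips, gently push its gear lever through the H-shaped gate - forward out of the near left slot, across to the right, then forward again until it is fully home in the third slot (far right, the one with three pips). Only push the lever, do not grip it; leave it there, and leave the tubes on the rollers and everything else on the bench where they are.

Things in the scene. Friction and masses are not known exactly. Their poses are not given: they have to be found in the camera images.
- mixer: the tube roller, a white bench machine screwed down, 170 mm deep (x), 300 mm long (y), 86 mm high, with five rollers lying along y and, at its right-hand end, a gearbox with the gear lever. Origin: middle of its underside, on the bench. Its x points from its front (robot side) to its back = 'forward' for the lever, its y to its left, z up. Its yaw varies.
- gate (a point): middle of the H-shaped gate, on the upper face of the 4 mm steel gate plate (84 by 76 mm) on top of the gearbox, 94 mm above the bench; in the mixer's frame at (0, -97.5, 94) mm; axes as the mixer's. Two fore-and-aft slots, 13 mm wide, lie 17 mm left and right of it and run 27 mm forward and back; a cross channel along y, 16 mm wide with rounded corners, joins them at the middle.
- third_slot (a point): where the middle of the lever's rod stands on the gate plate's upper face when home in the third slot: 22 mm forward and 17 mm right of the gate's middle. Slots: first = far left (one pip), second = near left (two pips), third = far right (three pips), fourth = near right (four pips).
- gearstick: the gear lever: steel rod 10 mm thick with a black rounded grip on top. Origin: its pivot, inside the gearbox, straight below the gate's middle and 27 mm above the bench; z runs up along the lever. It has no spring and stays where it is left; friction takes about 2 N at the grip, either way.
- grip (a point): middle of the lever's black grip, 135 mm up the lever from the pivot, so 155 to 162 mm above the bench. The grip is round about the lever, 26 mm thick over most of its length, and reaches from 103 to 162 mm from the pivot. It can move about 35 mm to either side of the middle and 41 mm forward and back.
- across (a joint): the lever's tilt to the side, rad: 0 = middle, positive = to the right (-y of the mixer). About -0.256 in the left-hand slots, +0.256 in the right-hand slots, with about 0.02 of play. The grip's middle is at y = -135 mm * sin(across) * cos(lever) from the pivot, in the mixer's axes.
- lever (a joint): the lever's tilt fore and aft, rad: positive = forward (+x of the mixer). About -0.30 home in a near slot, +0.30 home in a far slot; it can go across only within about 0.05 of 0. The grip's middle is at x = 135 mm * sin(lever) from the pivot. Starts in the second slot, between about -0.29 and -0.19.
- tube_1: 15 ml screw-cap tube, 20 mm thick, 120 mm long, lying on the rollers (loose bystander; origin: middle of its underside)
- tube_2: a second such tube lying on the rollers (loose bystander; origin: middle of its underside)
- tube_3: a third such tube lying on the bench in front of the roller mixer (loose bystander)
- bench_timer: small white timer, 37x68x59 mm, standing on the bench in front of the gearbox (loose bystander)
- marker_black: thin pen, 10 mm thick, 138 mm long, lying on the bench in front and to the right of the mixer (loose bystander)
- bottle_stain: glass bottle with screw cap, 62 mm thick, 137 mm high, standing to the right of the gearbox (loose bystander)
- petri_1: petri dish, 60 mm across, 15 mm high, on the bench to the left of the mixer (loose bystander)

How it is judged:
By the outcome, as a careful person would: the job done as asked, in the order asked, and still so for the second after the job is handed in, with the robot touching nothing.
It also fails if it takes over 45 s, if anything falls off the work surface, if the arm or the gripper's body presses on something with over 40 N, if the wrist force passes 120 N, or if a joint passes its speed limit or range.

## Working session

There is one attempt and no reset: what is moved stays moved. The work goes in short steps, Python scripts to look and compute and a tool call to move; the robot and the scene stay as the last step left them, time stands still between calls to the robot, and variables do not carry over. Pictures are saved under pics/ and viewed, at most 14 in all, crops included, and the job is handed in when it is done.

Besides the shell and the picture viewer there is one more tool, called after "Request:" as a command line: name --argument value ..., lists and objects as JSON in quotes. arm_command: Moves the arm, as the interface text tells. Its arguments: {"type":"object","properties":{"increments":{"type":"array","items":{"type":"object","properties":{"travel":{"type":"array","items":{"type":"number"}},"twist":{"type":"number"},"claw":{"type":"number"}}}}},"required":["increments"]}

```bash
mkdir -p pics; ls; python3 - <<'E'
from cell import *
import cv2
for n in("scene","top"):
    cv2.imwrite(f"pics/{n}0.png",capture(n)); print(get_calibration(n))
print(sense())
E
```

```text
pics
{'fx': 420.29591891874526, 'fy': 420.29591891874526, 'cx': 287.73819239514444, 'cy': 210.56536376368328, 'distortion': array([-0.11061696,  0.        ,  0.        ,  0.        ,  0.        ]), 'origin': array([-0.07105517,  0.63936733,  0.58541499]), 'orientation': array([ 0.15663607, -0.24096102,  0.81601301, -0.50152337])}
{'fx': 382.8980567736123, 'fy': 382.8980567736123, 'cx': 276.3036145285164, 'cy': 211.26757038319104, 'distortion': array([-0.04853664,  0.        ,  0.        ,  0.        ,  0.        ]), 'origin': array([ 0.32490996, -0.13873107,  0.96328979]), 'orientation': array([ 0.05371462, -0.70073163,  0.70944011, -0.05276977])}
{'time': 0.1, 'q': array([ 1.52816585,  0.50175571, -0.42680032,  1.55129364,  0.22078206,
        1.13829647, -0.21033386]), 'qd': array([ 0.00061564, -0.00090427, -0.00013538, -0.00330293,  0.00077016,
       -0.0006893 , -0.00041933]), 'effort': array([-1.08364117e-02, -5.67869997e+01, -5.83884582e+00, -2.79913116e+01,
       -6.91921567e-02,  2.41281168e-02,  2.09643792e-05]), 'tcp_pos': array([ 0.19548424, -0.61926254,  0.21900198]), 'tcp_rot': array([-8.48604314e-04,  9.88331606e-01,  1.52315163e-01, -8.99405142e-05]), 'force': array([-0.15025383,  0.21641418,  0.08023389]), 'torque': array([ 0.02667766, -0.0292398 , -0.06046107]), 'grip_force': 0.0, 'opening': 0.09181352163203009}
```

View pics/scene0.png

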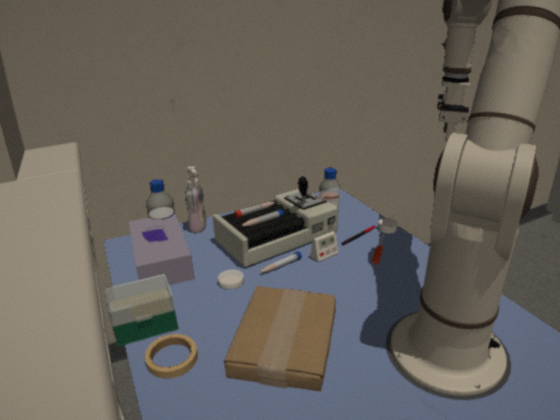

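View pics/top0.png

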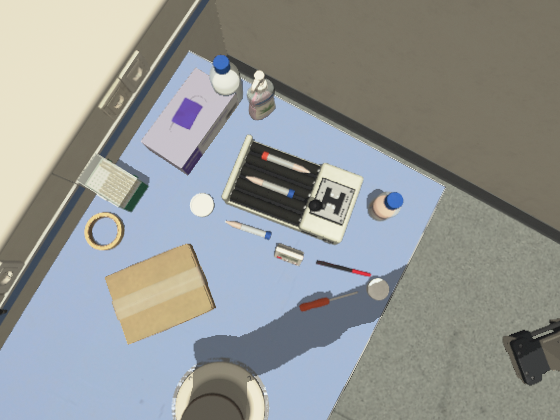

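The top view shows the mixer around (225–362, 137–243), with the gate plate near (333,200), the black grip near (315,205) and the bottle at (387,205). The arm is off to the right at (540,350). Next I'll zoom in on the gate.

```bash
python3 - <<'E'
import cv2
a=cv2.imread("pics/top0.png")[125:255,215:410]; b=cv2.imread("pics/scene0.png")[165:265,205:350]
cv2.imwrite("pics/c1.png",cv2.resize(a,(780,520),interpolation=cv2.INTER_CUBIC))
cv2.imwrite("pics/c2.png",cv2.resize(b,(725,500),interpolation=cv2.INTER_CUBIC))
E
```

```text
(no output)
```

View pics/c1.png

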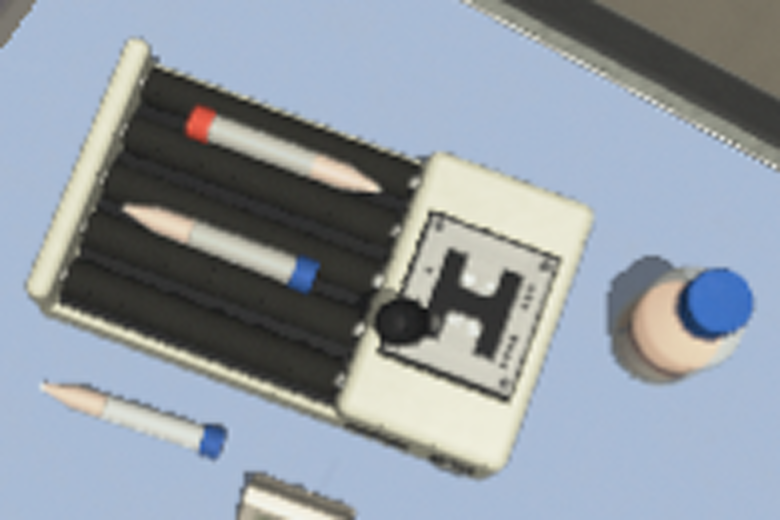

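View pics/c2.png

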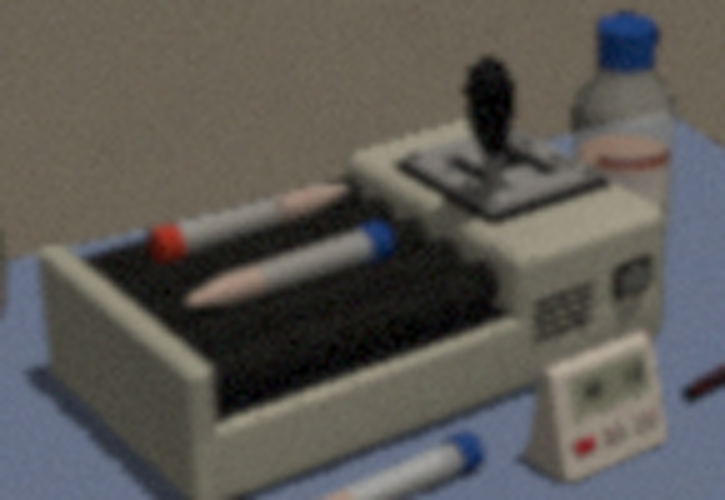

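```bash
cat > h.py <<'E'
import numpy as np, cv2
from cell import *
from scipy.spatial.transform import Rotation as R
def rot(q): return R.from_quat(np.r_[q[1:],q[0]])
def cast(n,px,z):
    c=get_calibration(n); K=np.array([[c['fx'],0,c['cx']],[0,c['fy'],c['cy']],[0,0,1]])
    u=cv2.undistortPoints(np.float64(px).reshape(-1,1,2),K,c['distortion'])[:,0]
    d=rot(c['orientation']).apply(np.c_[u,np.ones(len(u))]); o=c['origin']
    return o+d*((z-o[2])/d[:,2])[:,None]
def proj(n,P):
    c=get_calibration(n); K=np.array([[c['fx'],0,c['cx']],[0,c['fy'],c['cy']],[0,0,1]])
    Ri=rot(c['orientation']).inv()
    return cv2.projectPoints(Ri.apply(np.atleast_2d(P)-c['origin']),np.zeros(3),np.zeros(3),K,c['distortion'])[0][:,0]
E
python3 - <<'E'
from h import *
f=lambda p,s,o:(np.float64(p)+.5)/s-.5+o
C=cast("top",f([[433,212],[560,258],[508,400]],4,[215,125]),.094)
print(C, np.linalg.norm(np.diff(C,axis=0),axis=1))
fx=(C[1]-C[2])[:2]; fy=(C[0]-C[1])[:2]
y1=np.arctan2(fx[1],fx[0]); y2=np.arctan2(-fy[0],fy[1]); print("yaw",y1,y2)
# machine body corners of gearbox top & left end for yaw, z=.086
B=cast("top",f([[145,42],[35,290]],4,[215,125]),.086);d=B[0]-B[1];print("yaw end",np.arctan2(d[1],d[0]))
g=(C[0]+C[2])/2; print("gate",g)
# grip: top view, top end seen ~ (402,318)
G=cast("top",f([402,320],4,[215,125]),.165)[0]
yaw=(y1+y2)/2; M=np.array([[np.cos(yaw),np.sin(yaw)],[-np.sin(yaw),np.cos(yaw)]])
print("grip",G,M@(G-g)[:2], "scene proj of grip,gate",proj("scene",[G,g]), "seen grip", f([490,105],5,[205,165]))
E
```

```text
[[ 0.53484651 -0.24781159  0.094     ]
 [ 0.50664439 -0.32075777  0.094     ]
 [ 0.4241851  -0.28735761  0.094     ]] [0.07820808 0.08896688]
yaw -0.3848524931572328 -0.3689150322144661
yaw end -0.4050467141555676
gate [ 0.47951581 -0.2675846   0.094     ]
grip [ 0.45934425 -0.22067594  0.165     ] [-0.03601939  0.03619279] scene proj of grip,gate [[301.75780559 180.95177543]
 [304.42865797 197.58210899]] seen grip [302.6 185.6]
```

The two views agree: the gate is near (0.479, -0.268), yaw is about -0.385, and the grip is about 36 mm back and 36 mm left of the gate. I'll turn the tool to the mixer's axes, close the fingers and travel to behind the grip.

Request:
arm_command --increments '[{"travel": [0, 0, 0], "twist": 0.14, "claw": 0}, {"travel": [0, 0, 0], "twist": 0.14, "claw": 0}, {"travel": [0, 0, 0], "twist": 0.14, "claw": 0}, {"travel": [0, 0, 0], "twist": 0.14, "claw": 0}, {"travel": [0, 0, 0], "twist": 0.13, "claw": 0}, {"travel": [0, -0.03, 0], "twist": 0, "claw": 0}, {"travel": [0, -0.04, 0], "twist": 0, "claw": 0}, {"travel": [0, -0.04, 0], "twist": 0, "claw": 0}]'

```text
time: 0.9
tcp_pos: [0.237, -0.5164, 0.2192]
tcp_rot: [-0.001, 0.982, -0.191, -0.0]
force: [0.3, -0.1, 0.8]
opening: 0.0327
grip_force: 0.0
```

Request:
arm_command --increments '[{"travel": [0.006, -0.04, 0], "twist": 0, "claw": 0}, {"travel": [0.006, -0.04, 0], "twist": 0, "claw": 0}, {"travel": [0.006, -0.04, 0], "twist": 0, "claw": 0}, {"travel": [0.006, -0.04, 0], "twist": 0, "claw": 0}, {"travel": [0.006, -0.04, 0], "twist": 0, "claw": 0}, {"travel": [0.006, -0.04, 0], "twist": 0, "claw": 0}, {"travel": [0, 0, 0], "twist": 0, "claw": 0}, {"travel": [0, 0, 0], "twist": 0, "claw": 0}]'

```text
time: 1.7
tcp_pos: [0.3606, -0.3081, 0.2199]
tcp_rot: [0.0, 0.982, -0.19, -0.0]
force: [-0.5, -0.8, -0.3]
opening: 0.0001
grip_force: 0.0
```

```bash
cat >> h.py <<'E'
yaw=-.385; gate=np.array([.4795,-.2676])
M=np.array([[np.cos(yaw),np.sin(yaw)],[-np.sin(yaw),np.cos(yaw)]])
def rep():
    s=sense(); X=rot(s['tcp_rot']).apply([1,0,0])
    print(round(s['time'],2),"tcp mixer xy",M@(s['tcp_pos'][:2]-gate),"z",s['tcp_pos'][2],"toolyaw",np.arctan2(X[1],X[0]),"F mixer",M@s['force'][:2],s['force'][2],s['opening'])
E
python3 -c "from h import *;rep()"
```

```text
1.7 tcp mixer xy [-0.09504182 -0.08217009] z 0.21987849919137975 toolyaw -0.3814369012438504 F mixer [-0.14187587 -0.92570613] -0.3223769052657311 9.890784158599254e-05
```

Request:
arm_command --increments '[{"travel": [0.005, -0.04, 0], "twist": 0, "claw": 0}, {"travel": [0.005, -0.04, 0], "twist": 0, "claw": 0}, {"travel": [0.005, -0.038, 0], "twist": 0, "claw": 0}, {"travel": [0, 0, 0.02], "twist": 0, "claw": 0}, {"travel": [0, 0, 0.02], "twist": 0, "claw": 0}, {"travel": [0, 0, 0.022], "twist": 0, "claw": 0}, {"travel": [0, 0, 0], "twist": 0, "claw": 0}]'

```text
time: 2.4
tcp_pos: [0.4156, -0.2056, 0.1553]
tcp_rot: [-0.001, 0.981, -0.192, -0.003]
force: [-0.3, 1.1, 0.2]
opening: 0.0008
grip_force: 0.0
```

```bash
python3 - <<'E'
from h import *
rep()
a=capture("top")[125:255,255:410]; b=capture("scene")[145:245,235:380]
cv2.imwrite("pics/c3.png",np.hstack([cv2.resize(a,None,fx=2.6,fy=2.6)[:330,:400],cv2.resize(b,None,fx=2.75,fy=3.3)[:330]]))
E
```

```text
2.4 tcp mixer xy [-0.08251602  0.03345109] z 0.15530010895999213 toolyaw -0.38649548590913674 F mixer [-0.72442248  0.89731816] 0.1734747970265056 0.0008107722447937357
```

View pics/c3.png

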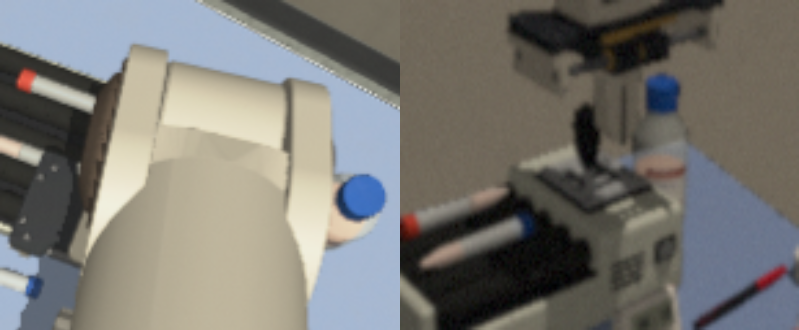

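In the scene view the closed fingers stand just on the robot side of the lever, clear of it, with the grip at about (590,135) in the crop. Now I'll push forward gently.

Request:
arm_command --increments '[{"travel": [0.004, 0, 0], "twist": 0, "claw": 0}, {"travel": [0.004, 0, 0], "twist": 0, "claw": 0}, {"travel": [0.004, 0, 0], "twist": 0, "claw": 0}, {"travel": [0.004, 0, 0], "twist": 0, "claw": 0}, {"travel": [0.004, 0, 0], "twist": 0, "claw": 0}, {"travel": [0.004, 0, 0], "twist": 0, "claw": 0}, {"travel": [0.004, 0, 0], "twist": 0, "claw": 0}]'

```text
time: 3.2
tcp_pos: [0.4442, -0.2152, 0.1578]
tcp_rot: [-0.0, 0.982, -0.191, -0.001]
force: [-3.0, 1.8, 2.4]
opening: 0.0001
grip_force: 1.3
```

Request:
arm_command --increments '[{"travel": [0.004, 0, 0], "twist": 0, "claw": 0}, {"travel": [0.004, 0, 0], "twist": 0, "claw": 0}, {"travel": [0.004, 0, 0], "twist": 0, "claw": 0}, {"travel": [0.004, 0, 0], "twist": 0, "claw": 0}, {"travel": [0.004, 0, 0], "twist": 0, "claw": 0}, {"travel": [0, 0, 0], "twist": 0, "claw": 0}, {"travel": [0, 0, 0], "twist": 0, "claw": 0}]'

```text
time: 3.9
tcp_pos: [0.4632, -0.2233, 0.1579]
tcp_rot: [0.0, 0.982, -0.191, 0.0]
force: [-0.8, 1.0, 0.4]
opening: 0.0001
grip_force: 0.1
```

```bash
cat >> h.py <<'E'
def leverfit(ac,lv,z=.159):  # predicted grip middle/bottom/top in scene pixels
    P=[]
    for L in(.105,.135,.162):
        p=L*np.array([np.sin(lv),-np.sin(ac)*np.cos(lv),np.cos(ac)*np.cos(lv)])
        P.append(np.r_[gate+M.T@p[:2],.027+p[2]])
    return proj("scene",P)
E
python3 - <<'E'
from h import *
rep()
im=capture("scene"); cv2.imwrite("pics/s2.png",im)
for lv in(-.1,-.05,0,.05): print(lv,leverfit(-.256,lv).round(1).tolist())
# dark blob
h=cv2.inRange(im[165:205,285:325],(0,0,0),(45,45,45))
cv2.imwrite("pics/c4.png",np.hstack([cv2.resize(im[155:215,270:340],None,fx=5.6,fy=5.6,interpolation=cv2.INTER_CUBIC)]))
E
```

```text
3.9 tcp mixer xy [-0.03171546  0.0349687 ] z 0.15789944431587397 toolyaw -0.3842558400533453 F mixer [-1.08750622  0.6296797 ] 0.4305042838484474 0.00013573932916201428
-0.1 [[298.9, 189.9], [297.2, 180.9], [295.7, 172.6]]
-0.05 [[297.7, 189.1], [295.7, 180.0], [293.8, 171.5]]
0 [[296.6, 188.4], [294.2, 179.2], [292.1, 170.6]]
0.05 [[295.5, 187.9], [292.8, 178.4], [290.3, 169.7]]
```

View pics/c4.png

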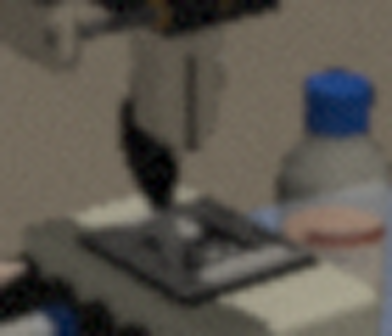

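The fingers are touching the grip and have brought it nearly upright; they hide it at about (150,130) in the crop. A little more push, then I'll back off and look from the top.

Request:
arm_command --increments '[{"travel": [0.003, 0, 0], "twist": 0, "claw": 0}, {"travel": [0.003, 0, 0], "twist": 0, "claw": 0}, {"travel": [0, 0, 0], "twist": 0, "claw": 0}, {"travel": [0, 0, 0], "twist": 0, "claw": 0}]'

```text
time: 4.35
tcp_pos: [0.4686, -0.2254, 0.1579]
tcp_rot: [0.0, 0.982, -0.191, 0.0]
force: [-1.6, 1.7, 0.2]
opening: 0.0007
grip_force: 0.4
```

```bash
python3 -c "from h import *;rep()"
```

```text
4.35 tcp mixer xy [-0.02593663  0.03503309] z 0.15793799885728219 toolyaw -0.38421847269158416 F mixer [-2.13597427  1.01550734] 0.2394721395738617 0.0006806476288370619
```

Request:
arm_command --increments '[{"travel": [-0.02, 0, 0], "twist": 0, "claw": 0}, {"travel": [-0.03, 0, 0], "twist": 0, "claw": 0}, {"travel": [-0.01, -0.03, 0], "twist": 0, "claw": 0}, {"travel": [0, -0.03, 0], "twist": 0, "claw": 0}, {"travel": [0, 0, 0], "twist": 0, "claw": 0}, {"travel": [0, 0, 0], "twist": 0, "claw": 0}]'

```text
time: 4.95
tcp_pos: [0.4359, -0.1469, 0.1582]
tcp_rot: [0.0, 0.982, -0.19, 0.001]
force: [1.1, 0.3, 0.1]
opening: 0.0006
grip_force: 0.0
```

```bash
python3 - <<'E'
from h import *
rep()
im=capture("scene"); t=capture("top")
cv2.imwrite("pics/c5.png",np.hstack([cv2.resize(im[150:220,270:340],(400,400),interpolation=cv2.INTER_CUBIC),cv2.resize(t[150:250,280:380],(400,400),interpolation=cv2.INTER_CUBIC)]))
for lv in(-.1,-.05,0,.05): print(lv,leverfit(-.256,lv).round(1).tolist())
E
```

```text
4.95 tcp mixer xy [-0.08569825  0.09546018] z 0.15821991744107614 toolyaw -0.3822616285400282 F mixer [0.9402555  0.69252806] 0.1441154597774462 0.0005892547702740736
-0.1 [[298.9, 189.9], [297.2, 180.9], [295.7, 172.6]]
-0.05 [[297.7, 189.1], [295.7, 180.0], [293.8, 171.5]]
0 [[296.6, 188.4], [294.2, 179.2], [292.1, 170.6]]
0.05 [[295.5, 187.9], [292.8, 178.4], [290.3, 169.7]]
```

View pics/c5.png

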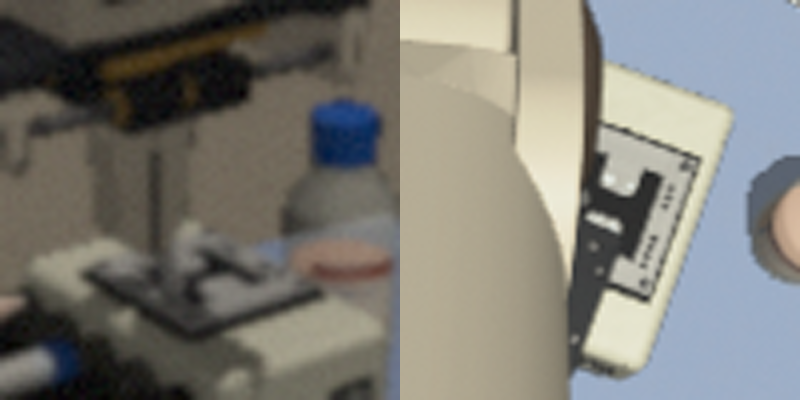

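Both views are blocked by the arm and fingers. I'll carry on by feel: go to the lever's left side, then push right in small steps while watching the force.

Request:
arm_command --increments '[{"travel": [0.03, 0, 0], "twist": 0, "claw": 0}, {"travel": [0.03, 0, 0], "twist": 0, "claw": 0}, {"travel": [0.024, 0, 0], "twist": 0, "claw": 0}, {"travel": [0, 0.01, 0], "twist": 0, "claw": 0}, {"travel": [0, 0.01, 0], "twist": 0, "claw": 0}, {"travel": [0, 0, 0], "twist": 0, "claw": 0}]'

```text
time: 5.65
tcp_pos: [0.5034, -0.1997, 0.1573]
tcp_rot: [0.001, 0.981, -0.193, -0.001]
force: [-0.1, -0.3, 0.1]
opening: 0.0005
grip_force: 0.0
```

```bash
python3 -c "from h import *;rep()"
```

```text
5.65 tcp mixer xy [-0.00330225  0.07191642] z 0.1573035490476129 toolyaw -0.38799398785026323 F mixer [ 0.03027924 -0.26688116] 0.06296906073779476 0.00048592954675859225
```

Request:
arm_command --increments '[{"travel": [0, 0.003, 0], "twist": 0, "claw": 0}, {"travel": [0, 0.003, 0], "twist": 0, "claw": 0}, {"travel": [0, 0.003, 0], "twist": 0, "claw": 0}, {"travel": [0, 0.003, 0], "twist": 0, "claw": 0}, {"travel": [0, 0, 0], "twist": 0, "claw": 0}]'

```text
time: 6.15
tcp_pos: [0.5019, -0.2082, 0.1588]
tcp_rot: [-0.0, 0.982, -0.191, 0.001]
force: [-1.0, 1.3, 3.5]
opening: 0.0002
grip_force: 1.6
```

```bash
python3 -c "from h import *;rep()"
```

```text
6.15 tcp mixer xy [-0.00158819  0.06344696] z 0.15879714288646557 toolyaw -0.38409058456960693 F mixer [-1.39458883  0.8650514 ] 3.4645680314646583 0.00023904932431651176
```

Request:
arm_command --increments '[{"travel": [0, 0.003, 0], "twist": 0, "claw": 0}, {"travel": [0, 0.003, 0], "twist": 0, "claw": 0}, {"travel": [0, 0.002, 0], "twist": 0, "claw": 0}, {"travel": [0, 0, 0], "twist": 0, "claw": 0}]'

```text
time: 6.55
tcp_pos: [0.5009, -0.2144, 0.1602]
tcp_rot: [-0.0, 0.982, -0.19, 0.002]
force: [0.1, 4.7, 11.9]
opening: 0.0007
grip_force: 6.0
```

```bash
python3 -c "from h import *;rep()"
```

```text
6.55 tcp mixer xy [-0.00016147  0.05730856] z 0.16022408383991266 toolyaw -0.38243226587196183 F mixer [-1.66308757  4.38270049] 11.857352782306982 0.0006780941895716936
```

The force is mostly upward, so a wider part of the finger is riding on the lever's rounded top rather than its side. I'll back off left, raise 15 mm and try again.

Request:
arm_command --increments '[{"travel": [0, -0.015, 0], "twist": 0, "claw": 0}, {"travel": [0, -0.01, -0.007], "twist": 0, "claw": 0}, {"travel": [0, 0, -0.008], "twist": 0, "claw": 0}, {"travel": [0, 0, 0], "twist": 0, "claw": 0}, {"travel": [0, 0, 0], "twist": 0, "claw": 0}]'

```text
time: 7.05
tcp_pos: [0.5074, -0.1934, 0.1731]
tcp_rot: [0.0, 0.982, -0.191, 0.0]
force: [-1.1, -0.2, -0.5]
opening: 0.0003
grip_force: 0.0
```

```bash
python3 - <<'E'
from h import *
rep()
im=capture("scene"); 
cv2.imwrite("pics/c6.png",cv2.resize(im[130:220,250:350],(660,594),interpolation=cv2.INTER_CUBIC))
E
```

```text
7.05 tcp mixer xy [-0.00197573  0.07929001] z 0.1731455317351483 toolyaw -0.38490899419217656 F mixer [-0.92247995 -0.55014599] -0.45911004269073896 0.0002557741018284763
```

View pics/c6.png

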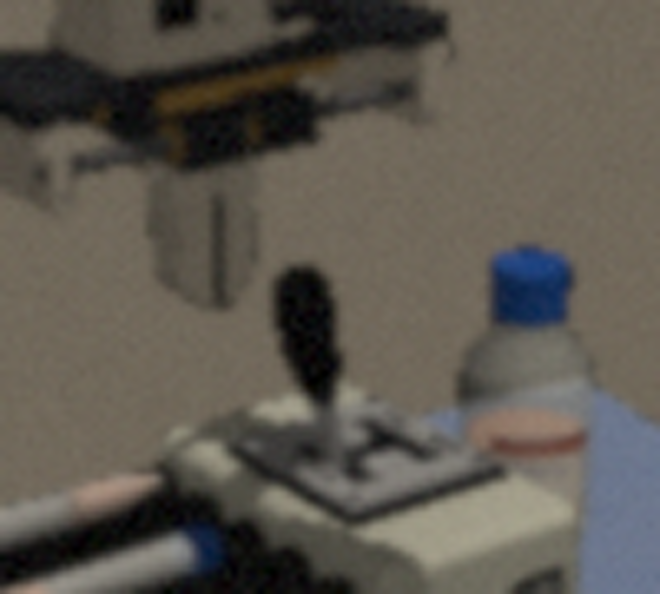

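Clear view: the lever is now alone in the picture, with the grip from about (303,268) at the top to (318,395) at the bottom of the crop, and the fingers to its left at (205,290). I'll measure its tilt against the starting picture by grip centroid.

```bash
python3 - <<'E'
from h import *
a=cv2.imread("pics/scene0.png"); b=capture("scene")
for im,y0,y1,x0,x1 in((a,172,198,292,313),(b,168,192,288,306)):
    g=cv2.GaussianBlur(im,(3,3),0).max(2)[y0:y1,x0:x1]<50
    for y in range(y0,y1,3):
        xs=np.where(g[y-y0])[0]
        print(y,(xs.min()+x0,xs.max()+x0,xs.mean()+x0) if len(xs) else None)
    ys,xs=np.where(g);print("c",xs.mean()+x0,ys.mean()+y0,len(xs))
for ac,lv in[(-.256,v) for v in(-.29,-.26,-.22,-.19,-.12,-.08,-.04,0,.04)]+[(-.22,-.08),(-.22,0)]: print(ac,lv,leverfit(ac,lv).round(1).tolist())
E
```

```text
172 None
175 None
178 (np.int64(300), np.int64(304), np.float64(302.0))
181 (np.int64(299), np.int64(306), np.float64(302.5))
184 (np.int64(299), np.int64(307), np.float64(303.0))
187 (np.int64(299), np.int64(306), np.float64(302.5))
190 (np.int64(300), np.int64(306), np.float64(303.0))
193 (np.int64(301), np.int64(306), np.float64(303.5))
196 (np.int64(303), np.int64(309), np.float64(306.0))
c 303.048275862069 186.6 145
168 None
171 (np.int64(294), np.int64(297), np.float64(295.5))
174 (np.int64(292), np.int64(299), np.float64(295.5))
177 (np.int64(292), np.int64(299), np.float64(295.5))
180 (np.int64(293), np.int64(299), np.float64(296.0))
183 (np.int64(293), np.int64(300), np.float64(296.5))
186 (np.int64(295), np.int64(300), np.float64(297.5))
189 (np.int64(297), np.int64(299), np.float64(298.0))
c 296.16153846153844 179.73846153846154 130
-0.256 -0.29 [[303.5, 193.4], [303.3, 185.5], [303.0, 178.1]]
-0.256 -0.26 [[302.8, 192.8], [302.3, 184.7], [301.8, 177.1]]
-0.256 -0.22 [[301.8, 192.0], [301.0, 183.6], [300.3, 175.8]]
-0.256 -0.19 [[301.1, 191.4], [300.0, 182.9], [299.1, 175.0]]
-0.256 -0.12 [[299.4, 190.2], [297.9, 181.3], [296.4, 173.1]]
-0.256 -0.08 [[298.4, 189.6], [296.6, 180.5], [294.9, 172.2]]
-0.256 -0.04 [[297.5, 189.0], [295.4, 179.8], [293.5, 171.3]]
-0.256 0 [[296.6, 188.4], [294.2, 179.2], [292.1, 170.6]]
-0.256 0.04 [[295.7, 188.0], [293.1, 178.6], [290.7, 169.9]]
-0.22 -0.08 [[299.5, 188.9], [298.1, 179.7], [296.7, 171.2]]
-0.22 0 [[297.7, 187.8], [295.7, 178.4], [293.8, 169.6]]
```

The lever reads about -0.05 forward tilt, at the edge of the channel, and still on the left. I'll push sideways at the new height; the channel's rounded corner should guide it.

Request:
arm_command --increments '[{"travel": [0, 0.005, 0], "twist": 0, "claw": 0}, {"travel": [0, 0.005, 0], "twist": 0, "claw": 0}, {"travel": [0, 0.003, 0], "twist": 0, "claw": 0}, {"travel": [0, 0.003, 0], "twist": 0, "claw": 0}, {"travel": [0, 0.003, 0], "twist": 0, "claw": 0}, {"travel": [0, 0, 0], "twist": 0, "claw": 0}]'

```text
time: 7.75
tcp_pos: [0.5002, -0.2108, 0.1729]
tcp_rot: [0.0, 0.982, -0.191, -0.0]
force: [-0.2, -0.3, -0.9]
opening: 0.0004
grip_force: 0.0
```

```bash
python3 -c "from h import *;rep()"
```

```text
7.75 tcp mixer xy [-0.00214695  0.06041594] z 0.17289979641911163 toolyaw -0.38498876219758377 F mixer [-0.10849018 -0.3972465 ] -0.8933316104696616 0.0004046824504053285
```

Request:
arm_command --increments '[{"travel": [0, 0.003, 0], "twist": 0, "claw": 0}, {"travel": [0, 0.002, 0], "twist": 0, "claw": 0}, {"travel": [0, 0, 0], "twist": 0, "claw": 0}]'

```text
time: 8.05
tcp_pos: [0.4984, -0.2152, 0.1729]
tcp_rot: [0.0, 0.982, -0.191, -0.0]
force: [-0.1, -0.5, 0.2]
opening: 0.0001
grip_force: 0.0
```

```bash
python3 -c "from h import *;rep()"
```

```text
8.05 tcp mixer xy [-0.00214346  0.05570814] z 0.17290652238819817 toolyaw -0.38455741866877113 F mixer [ 0.09963683 -0.45541456] 0.18298168574306448 0.00013627851105432238
```

Request:
arm_command --increments '[{"travel": [0, 0.003, 0], "twist": 0, "claw": 0}, {"travel": [0, 0.003, 0], "twist": 0, "claw": 0}, {"travel": [0, 0.003, 0], "twist": 0, "claw": 0}, {"travel": [0, 0, 0], "twist": 0, "claw": 0}]'

```text
time: 8.45
tcp_pos: [0.4952, -0.2239, 0.1732]
tcp_rot: [0.0, 0.982, -0.191, 0.0]
force: [0.3, 1.1, 0.8]
opening: 0.0003
grip_force: 0.0
```

```bash
python3 -c "from h import *;rep()"
```

```text
8.45 tcp mixer xy [-0.00184446  0.04645742] z 0.17315440460324197 toolyaw -0.3850211862493172 F mixer [-0.08207053  1.12080921] 0.7948506185047117 0.00030522505742754254
```

Request:
arm_command --increments '[{"travel": [0, 0.003, 0], "twist": 0, "claw": 0}, {"travel": [0, 0.003, 0], "twist": 0, "claw": 0}, {"travel": [0, 0, 0], "twist": 0, "claw": 0}]'

```text
time: 8.75
tcp_pos: [0.4939, -0.2281, 0.1738]
tcp_rot: [-0.0, 0.982, -0.191, 0.001]
force: [0.4, 2.9, 4.1]
opening: 0.0004
grip_force: 2.6
```

```bash
python3 -c "from h import *;rep()"
```

```text
8.75 tcp mixer xy [-0.00142759  0.04199802] z 0.17383974953891554 toolyaw -0.38367727390842393 F mixer [-0.76909193  2.87071513] 4.149173352485583 0.00036870292441335776
```

The finger backs are stepped or tapered, so pushing with them drives upward. The pads' edges (tool x faces) pushed cleanly before, so I'll back off and turn the tool a quarter turn to use them.

```bash
python3 -c "from h import *;print(sense()['q'])"
```

```text
[ 0.82514861  0.38161966 -0.54195198  1.86178496  0.23544051  0.96021079
 -1.77524079]
```

Request:
arm_command --increments '[{"travel": [0, -0.03, 0], "twist": 0, "claw": 0}, {"travel": [0, -0.02, 0], "twist": 0, "claw": 0}, {"travel": [0, 0, 0], "twist": 0, "claw": 0}]'

```text
time: 9.05
tcp_pos: [0.5128, -0.1789, 0.1731]
tcp_rot: [-0.001, 0.982, -0.188, 0.0]
force: [-0.2, -0.0, 0.4]
opening: 0.0002
grip_force: 0.0
```

Request:
arm_command --increments '[{"travel": [0, 0, 0], "twist": 0.14, "claw": 0}]'

```text
time: 9.15
tcp_pos: [0.5115, -0.1823, 0.1727]
tcp_rot: [0.0, 0.966, -0.259, -0.0]
force: [-0.3, -1.1, -0.9]
opening: 0.0004
grip_force: 0.0
```

```bash
python3 -c "from h import *;print(sense()['q']);rep()"
```

```text
[ 0.72331236  0.38016979 -0.52849811  1.86387267  0.23070952  0.95864958
 -2.00302415]
9.15 tcp mixer xy [-0.00236735  0.09111173] z 0.17268610407358834 toolyaw -0.5244314265549135 F mixer [ 0.07956878 -1.11181825] -0.9259892341374395 0.00044776553128640705
```

Request:
arm_command --increments '[{"travel": [0, 0, 0], "twist": -0.143, "claw": 0}, {"travel": [0, 0, 0], "twist": -0.143, "claw": 0}, {"travel": [0, 0, 0], "twist": -0.143, "claw": 0}, {"travel": [0, 0, 0], "twist": -0.143, "claw": 0}, {"travel": [0, 0, 0], "twist": -0.143, "claw": 0}, {"travel": [0, 0, 0], "twist": -0.143, "claw": 0}]'

```text
time: 9.75
tcp_pos: [0.5111, -0.1837, 0.1727]
tcp_rot: [0.0, 0.986, 0.169, -0.0]
force: [-0.3, 0.0, 0.4]
opening: 0.0003
grip_force: 0.0
```

Request:
arm_command --increments '[{"travel": [0, 0, 0], "twist": -0.143, "claw": 0}, {"travel": [0, 0, 0], "twist": -0.143, "claw": 0}, {"travel": [0, 0, 0], "twist": -0.143, "claw": 0}, {"travel": [0, 0, 0], "twist": -0.143, "claw": 0}, {"travel": [0, 0, 0], "twist": -0.143, "claw": 0}, {"travel": [0, 0, 0], "twist": -0.138, "claw": 0}, {"travel": [0, 0, 0], "twist": 0, "claw": 0}, {"travel": [0, 0, 0], "twist": 0, "claw": 0}]'

```text
time: 10.55
tcp_pos: [0.5113, -0.1833, 0.1727]
tcp_rot: [-0.0, 0.83, 0.557, -0.0]
force: [0.7, 0.1, -0.6]
opening: 0.0003
grip_force: 0.0
```

```bash
python3 - <<'E'
from h import *
print(sense()['q']);rep()
b=capture("scene")
g=cv2.GaussianBlur(b,(3,3),0).max(2)<50
for y in range(168,195,3):
    xs=np.where(g[y,286:312])[0]+286; print(y,len(xs) and (xs.min(),xs.max(),xs.mean()))
cv2.imwrite("pics/c7.png",cv2.resize(b[130:220,250:350],(660,594),interpolation=cv2.INTER_CUBIC))
E
```

```text
[ 0.99490029  0.47831907 -0.89148005  1.85561802  0.43485769  1.01621799
 -0.46659513]
10.55 tcp mixer xy [-0.00222818  0.09008314] z 0.17266495209548105 toolyaw 1.1820699087721087 F mixer [0.62589124 0.36910346] -0.5714957375400438 0.0002672393092791838
168 0
171 (np.int64(294), np.int64(298), np.float64(296.0))
174 (np.int64(292), np.int64(299), np.float64(295.5))
177 (np.int64(293), np.int64(300), np.float64(296.5))
180 (np.int64(293), np.int64(300), np.float64(296.5))
183 (np.int64(294), np.int64(300), np.float64(297.0))
186 (np.int64(296), np.int64(300), np.float64(298.0))
189 (np.int64(298), np.int64(300), np.float64(299.0))
192 0
```

View pics/c7.png

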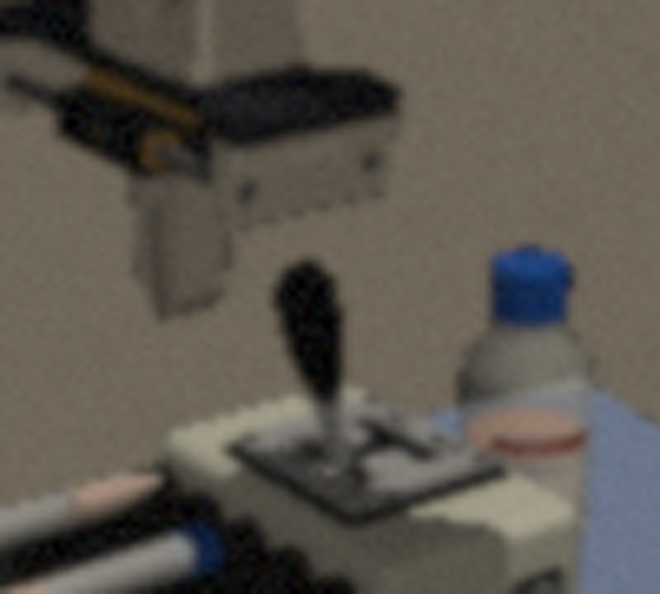

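The lever hasn't moved: grip from (300,262) to (322,400) in the crop, leaning left. The tool is now turned with the fingers at (185,250), their narrow side towards the lever. Now push right, which is tool -x.

Request:
arm_command --increments '[{"travel": [-0.012, 0, 0.007], "twist": 0, "claw": 0}, {"travel": [-0.012, 0, 0], "twist": 0, "claw": 0}, {"travel": [-0.004, 0, 0], "twist": 0, "claw": 0}, {"travel": [-0.004, 0, 0], "twist": 0, "claw": 0}, {"travel": [-0.004, 0, 0], "twist": 0, "claw": 0}, {"travel": [0, 0, 0], "twist": 0, "claw": 0}]'

```text
time: 11.2
tcp_pos: [0.4981, -0.2164, 0.166]
tcp_rot: [0.0, 0.829, 0.559, -0.0]
force: [-0.1, 0.8, 0.6]
opening: 0.0005
grip_force: 0.0
```

```bash
python3 -c "from h import *;rep()"
```

```text
11.2 tcp mixer xy [-0.00201197  0.05445736] z 0.1660073256174515 toolyaw 1.185932435455411 F mixer [-0.43388513  0.70198097] 0.5737699833014419 0.0004887497293316627
```

Request:
arm_command --increments '[{"travel": [-0.003, 0, 0], "twist": 0, "claw": 0}, {"travel": [-0.003, 0, 0], "twist": 0, "claw": 0}, {"travel": [0, 0, 0], "twist": 0, "claw": 0}]'

```text
time: 11.5
tcp_pos: [0.4965, -0.221, 0.1662]
tcp_rot: [0.0, 0.829, 0.559, 0.0]
force: [0.3, 2.1, 0.9]
opening: 0.0007
grip_force: 1.1
```

```bash
python3 -c "from h import *;rep()"
```

```text
11.5 tcp mixer xy [-0.00177616  0.0495307 ] z 0.16622566505286343 toolyaw 1.18713586314408 F mixer [-0.50758328  2.07003433] 0.8777900306942947 0.0006744347019835842
```

Contact is clean now, about 2 N sideways, which matches the lever's own friction. I'll continue.

Request:
arm_command --increments '[{"travel": [-0.003, 0, 0], "twist": 0, "claw": 0}, {"travel": [-0.003, 0, 0], "twist": 0, "claw": 0}, {"travel": [-0.003, 0, 0], "twist": 0, "claw": 0}, {"travel": [0, 0, 0], "twist": 0, "claw": 0}]'

```text
time: 11.9
tcp_pos: [0.4924, -0.2305, 0.1659]
tcp_rot: [0.0, 0.829, 0.559, -0.0]
force: [2.0, 1.2, 1.5]
opening: 0.0009
grip_force: 0.8
```

```bash
python3 -c "from h import *;rep()"
```

```text
11.9 tcp mixer xy [-0.00196271  0.03926493] z 0.16591965363759992 toolyaw 1.1859094435557782 F mixer [1.36095546 1.87972444] 1.5397369111934698 0.0009362475590156172
```

Request:
arm_command --increments '[{"travel": [-0.004, 0, 0], "twist": 0, "claw": 0}, {"travel": [-0.004, 0, 0], "twist": 0, "claw": 0}, {"travel": [-0.004, 0, 0], "twist": 0, "claw": 0}, {"travel": [0, 0, 0], "twist": 0, "claw": 0}]'

```text
time: 12.3
tcp_pos: [0.4876, -0.2419, 0.1658]
tcp_rot: [0.0, 0.829, 0.559, -0.0]
force: [1.2, 0.6, 1.2]
opening: -0.0
grip_force: 0.6
```

```bash
python3 -c "from h import *;rep()"
```

```text
12.3 tcp mixer xy [-0.00217731  0.02687882] z 0.16577896765846373 toolyaw 1.1854782048177437 F mixer [0.90974738 1.00799953] 1.2041296579452563 -3.0592218195883854e-06
```

Request:
arm_command --increments '[{"travel": [-0.004, 0, 0], "twist": 0, "claw": 0}, {"travel": [-0.004, 0, 0], "twist": 0, "claw": 0}, {"travel": [-0.004, 0, 0], "twist": 0, "claw": 0}, {"travel": [-0.004, 0, 0], "twist": 0, "claw": 0}, {"travel": [-0.004, 0, 0], "twist": 0, "claw": 0}, {"travel": [-0.004, 0, 0], "twist": 0, "claw": 0}, {"travel": [-0.004, 0, 0], "twist": 0, "claw": 0}, {"travel": [0, 0, 0], "twist": 0, "claw": 0}]'

```text
time: 13.1
tcp_pos: [0.4771, -0.2677, 0.1657]
tcp_rot: [-0.0, 0.829, 0.559, -0.0]
force: [0.1, 0.1, 1.1]
opening: 0.0006
grip_force: 0.5
```

```bash
python3 -c "from h import *;rep()"
```

```text
13.1 tcp mixer xy [-0.00216849 -0.00093694] z 0.16573185057858775 toolyaw 1.185710731789982 F mixer [0.03659778 0.08784202] 1.0581449316728544 0.0005602126908814612
```

Request:
arm_command --increments '[{"travel": [-0.003, 0, 0], "twist": 0, "claw": 0}, {"travel": [-0.003, 0, 0], "twist": 0, "claw": 0}, {"travel": [-0.003, 0, 0], "twist": 0, "claw": 0}, {"travel": [0, 0, 0], "twist": 0, "claw": 0}]'

```text
time: 13.5
tcp_pos: [0.4738, -0.2756, 0.1658]
tcp_rot: [-0.0, 0.829, 0.559, -0.0]
force: [0.8, 0.5, -0.9]
opening: 0.0008
grip_force: 0.5
```

```bash
python3 -c "from h import *;rep()"
```

```text
13.5 tcp mixer xy [-0.00225949 -0.00957595] z 0.16575142441777393 toolyaw 1.186126261072379 F mixer [0.57132661 0.80892344] -0.8555471697364854 0.0008212512028680622
```

Request:
arm_command --increments '[{"travel": [-0.002, 0, 0], "twist": 0, "claw": 0}, {"travel": [-0.002, 0, 0], "twist": 0, "claw": 0}, {"travel": [0, 0, 0], "twist": 0, "claw": 0}]'

```text
time: 13.8
tcp_pos: [0.4725, -0.2791, 0.1659]
tcp_rot: [-0.0, 0.829, 0.559, -0.0]
force: [0.7, -0.0, -0.7]
opening: 0.0006
grip_force: 0.5
```

```bash
python3 -c "from h import *;rep()"
```

```text
13.8 tcp mixer xy [-0.00216544 -0.01327709] z 0.16585181109151254 toolyaw 1.1865078571826708 F mixer [0.70163876 0.25623592] -0.6958916064365795 0.0006130093573532315
```

Request:
arm_command --increments '[{"travel": [-0.002, 0, 0], "twist": 0, "claw": 0}, {"travel": [-0.001, 0, 0], "twist": 0, "claw": 0}, {"travel": [0, 0, 0], "twist": 0, "claw": 0}]'

```text
time: 14.1
tcp_pos: [0.4715, -0.2818, 0.1659]
tcp_rot: [0.0, 0.829, 0.559, -0.0]
force: [1.7, 1.5, -1.1]
opening: 0.0004
grip_force: 0.5
```

```bash
python3 -c "from h import *;rep()"
```

```text
14.1 tcp mixer xy [-0.00207833 -0.01616081] z 0.16590003888099175 toolyaw 1.1865253292513578 F mixer [0.97542859 2.06222715] -1.1471462610111585 0.0003806736026974471
```

Request:
arm_command --increments '[{"travel": [-0.002, 0, 0], "twist": 0, "claw": 0}, {"travel": [-0.001, 0, 0], "twist": 0, "claw": 0}, {"travel": [0, 0, 0], "twist": 0, "claw": 0}]'

```text
time: 14.4
tcp_pos: [0.4705, -0.2843, 0.1659]
tcp_rot: [-0.0, 0.829, 0.559, 0.0]
force: [1.2, 1.0, -1.3]
opening: 0.0005
grip_force: 0.8
```

```bash
python3 -c "from h import *;rep()"
```

```text
14.4 tcp mixer xy [-0.00208542 -0.01884555] z 0.16587173046890538 toolyaw 1.186746720120215 F mixer [0.74442778 1.41661084] -1.3046178025809625 0.000538525066706803
```

Request:
arm_command --increments '[{"travel": [-0.002, 0, 0], "twist": 0, "claw": 0}, {"travel": [0, 0, 0], "twist": 0, "claw": 0}]'

```text
time: 14.6
tcp_pos: [0.47, -0.2854, 0.1658]
tcp_rot: [-0.0, 0.829, 0.559, 0.001]
force: [2.7, 3.7, -1.9]
opening: 0.0008
grip_force: 1.8
```

```bash
python3 -c "from h import *;rep()"
```

```text
14.6 tcp mixer xy [-0.00212859 -0.02005963] z 0.16577786080016896 toolyaw 1.1873408086306498 F mixer [1.13931336 4.48480109] -1.857435392179194 0.0008052223194469541
```

The force rises at the right-hand stop, 35 mm right. I'll back off, lift clear, turn the tool back and go behind the lever.

Request:
arm_command --increments '[{"travel": [0.02, 0, 0], "twist": 0, "claw": 0}, {"travel": [0.03, 0, 0], "twist": 0, "claw": 0}, {"travel": [0, 0, -0.035], "twist": 0, "claw": 0}, {"travel": [0, -0.03, -0.02], "twist": 0.14, "claw": 0}, {"travel": [0, 0, 0], "twist": 0.143, "claw": 0}, {"travel": [0, 0, 0], "twist": 0.143, "claw": 0}, {"travel": [0, 0, 0], "twist": 0.143, "claw": 0}, {"travel": [0, 0, 0], "twist": 0.143, "claw": 0}]'

```text
time: 15.4
tcp_pos: [0.4603, -0.2299, 0.2214]
tcp_rot: [0.001, 0.973, 0.232, -0.0]
force: [-0.4, 0.6, -0.1]
opening: 0.0007
grip_force: 0.0
```

Request:
arm_command --increments '[{"travel": [0, 0, 0], "twist": 0.143, "claw": 0}, {"travel": [0, 0, 0], "twist": 0.143, "claw": 0}, {"travel": [0, 0, 0], "twist": 0.143, "claw": 0}, {"travel": [0, 0, 0], "twist": 0.143, "claw": 0}, {"travel": [0, 0, 0], "twist": 0.143, "claw": 0}, {"travel": [0, 0, 0], "twist": 0.143, "claw": 0}, {"travel": [0, 0, 0], "twist": 0, "claw": 0}]'

```text
time: 16.1
tcp_pos: [0.4604, -0.2297, 0.2213]
tcp_rot: [0.001, 0.982, -0.191, 0.0]
force: [-1.0, 0.2, -0.0]
opening: 0.0003
grip_force: 0.0
```

```bash
python3 - <<'E'
from h import *
rep()
b=capture("scene")
g=cv2.GaussianBlur(b,(3,3),0).max(2)<50
for y in range(160,195,3):
    xs=np.where(g[y,290:330])[0]+290; print(y,len(xs) and (xs.min(),xs.max(),xs.mean()))
for lv in(-.06,0,.06): print(lv,leverfit(.256,lv).round(1).tolist())
cv2.imwrite("pics/c8.png",cv2.resize(b[130:220,250:350],(660,594),interpolation=cv2.INTER_CUBIC))
E
```

```text
16.1 tcp mixer xy [-0.03195708  0.02799133] z 0.22126815835183591 toolyaw -0.3850686116800042 F mixer [-1.010729   -0.17814345] -0.0334570660136465 0.0003362993661933795
160 0
163 0
166 (np.int64(315), np.int64(320), np.float64(317.5))
169 (np.int64(313), np.int64(320), np.float64(316.5))
172 (np.int64(313), np.int64(320), np.float64(316.5))
175 (np.int64(312), np.int64(319), np.float64(315.5))
178 (np.int64(312), np.int64(318), np.float64(315.0))
181 (np.int64(312), np.int64(317), np.float64(314.5))
184 (np.int64(312), np.int64(315), np.float64(313.5))
187 0
190 0
193 0
-0.06 [[313.5, 184.7], [316.3, 174.5], [318.8, 165.2]]
0 [[312.2, 183.9], [314.5, 173.6], [316.6, 164.1]]
0.06 [[310.8, 183.2], [312.7, 172.8], [314.4, 163.2]]
```

View pics/c8.png

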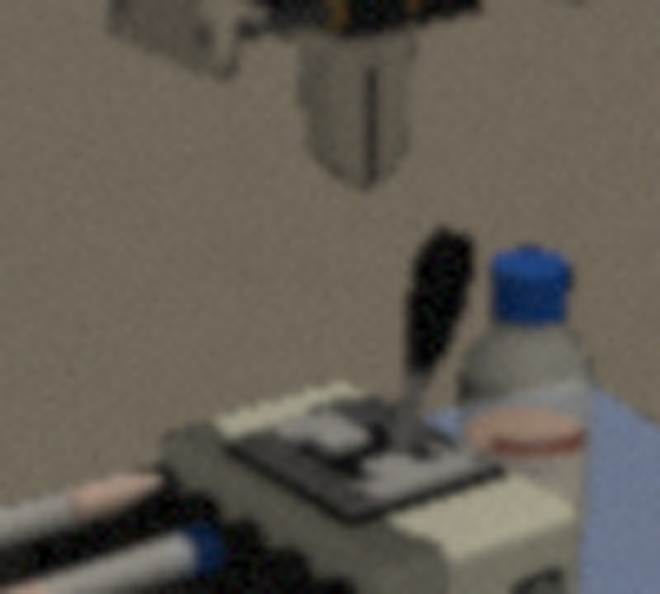

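The lever now leans right, with the grip from (450,235) to (425,360) in the crop, at the right end of the cross channel. Going behind it and pushing forward.

Request:
arm_command --increments '[{"travel": [-0.03, 0, 0], "twist": 0, "claw": 0}, {"travel": [-0.013, 0.031, 0], "twist": 0, "claw": 0}, {"travel": [0, 0.032, 0], "twist": 0, "claw": 0}, {"travel": [0, 0, 0.02], "twist": 0, "claw": 0}, {"travel": [0, 0, 0.02], "twist": 0, "claw": 0}, {"travel": [0, 0, 0.02], "twist": 0, "claw": 0}, {"travel": [0, 0, 0], "twist": 0, "claw": 0}]'

```text
time: 16.85
tcp_pos: [0.3952, -0.2703, 0.1588]
tcp_rot: [-0.001, 0.982, -0.189, -0.002]
force: [-1.1, -0.8, 0.1]
opening: 0.0005
grip_force: 0.0
```

```bash
python3 -c "from h import *;rep()"
```

```text
16.85 tcp mixer xy [-0.07709422 -0.03418933] z 0.15883990833512523 toolyaw -0.38014608687827783 F mixer [-0.65645753 -1.17725138] 0.07286498501794399 0.0005161065887241114
```

Request:
arm_command --increments '[{"travel": [0.01, 0, 0], "twist": 0, "claw": 0}, {"travel": [0.01, 0, 0], "twist": 0, "claw": 0}, {"travel": [0.01, 0, 0], "twist": 0, "claw": 0}, {"travel": [0.005, 0, 0], "twist": 0, "claw": 0}, {"travel": [0.004, 0, 0], "twist": 0, "claw": 0}, {"travel": [0.004, 0, 0], "twist": 0, "claw": 0}, {"travel": [0.004, 0, 0], "twist": 0, "claw": 0}, {"travel": [0.004, 0, 0], "twist": 0, "claw": 0}]'

```text
time: 17.65
tcp_pos: [0.4446, -0.2901, 0.1609]
tcp_rot: [0.0, 0.982, -0.19, -0.0]
force: [-2.0, 0.3, 1.1]
opening: 0.0005
grip_force: 0.8
```

```bash
python3 -c "from h import *;rep()"
```

```text
17.65 tcp mixer xy [-0.02389626 -0.03398164] z 0.16089952371004168 toolyaw -0.3832116273516723 F mixer [-1.93864211 -0.43728669] 1.0546685440940644 0.0005195845378674549
```

Request:
arm_command --increments '[{"travel": [0.004, 0, 0], "twist": 0, "claw": 0}, {"travel": [0.004, 0, 0], "twist": 0, "claw": 0}, {"travel": [0.004, 0, 0], "twist": 0, "claw": 0}, {"travel": [0.004, 0, 0], "twist": 0, "claw": 0}, {"travel": [0.004, 0, 0], "twist": 0, "claw": 0}, {"travel": [0.004, 0, 0], "twist": 0, "claw": 0}, {"travel": [0.004, 0, 0], "twist": 0, "claw": 0}, {"travel": [0, 0, 0], "twist": 0, "claw": 0}]'

```text
time: 18.45
tcp_pos: [0.4713, -0.3006, 0.1608]
tcp_rot: [-0.0, 0.982, -0.19, 0.0]
force: [-0.6, 0.5, 0.7]
opening: 0.0004
grip_force: 0.2
```

```bash
python3 -c "from h import *;rep()"
```

```text
18.45 tcp mixer xy [ 0.00478658 -0.03367769] z 0.16079761508072374 toolyaw -0.3829593341657596 F mixer [-0.80508955  0.25946616] 0.7199389255520856 0.00037047914069319044
```

Request:
arm_command --increments '[{"travel": [0.002, 0, 0], "twist": 0, "claw": 0}, {"travel": [0.002, 0, 0], "twist": 0, "claw": 0}, {"travel": [0, 0, 0], "twist": 0, "claw": 0}]'

```text
time: 18.75
tcp_pos: [0.4743, -0.3018, 0.1607]
tcp_rot: [-0.0, 0.982, -0.19, -0.0]
force: [-0.8, 0.8, -0.4]
opening: 0.0006
grip_force: 0.6
```

```bash
python3 -c "from h import *;rep()"
```

```text
18.75 tcp mixer xy [ 0.00800531 -0.03367195] z 0.16069601042675444 toolyaw -0.383029636020397 F mixer [-1.00723796  0.43883336] -0.38478113538407555 0.0005840121589218871
```

Request:
arm_command --increments '[{"travel": [0.002, 0, 0], "twist": 0, "claw": 0}, {"travel": [0.002, 0, 0], "twist": 0, "claw": 0}, {"travel": [0.002, 0, 0], "twist": 0, "claw": 0}, {"travel": [0, 0, 0], "twist": 0, "claw": 0}]'

```text
time: 19.15
tcp_pos: [0.4802, -0.3044, 0.161]
tcp_rot: [0.0, 0.982, -0.19, 0.0]
force: [-0.8, 1.8, -0.9]
opening: 0.0003
grip_force: 0.6
```

Request:
arm_command --increments '[{"travel": [0.002, 0, 0], "twist": 0, "claw": 0}, {"travel": [0.001, 0, 0], "twist": 0, "claw": 0}, {"travel": [0, 0, 0], "twist": 0, "claw": 0}]'

```text
time: 19.45
tcp_pos: [0.4828, -0.3055, 0.161]
tcp_rot: [0.0, 0.982, -0.19, 0.0]
force: [-1.6, 1.3, -0.9]
opening: 0.0007
grip_force: 0.7
```

```bash
python3 -c "from h import *;rep()"
```

```text
19.45 tcp mixer xy [ 0.01728884 -0.03383587] z 0.16099458700649355 toolyaw -0.38317524842079104 F mixer [-2.01625073  0.62800029] -0.8628393334226772 0.0007155548065933695
```

Request:
arm_command --increments '[{"travel": [0.002, 0, 0], "twist": 0, "claw": 0}, {"travel": [0, 0, 0], "twist": 0, "claw": 0}]'

```text
time: 19.65
tcp_pos: [0.4848, -0.3063, 0.161]
tcp_rot: [0.0, 0.982, -0.19, 0.0]
force: [-1.5, 1.5, -1.0]
opening: 0.0004
grip_force: 0.6
```

```bash
python3 -c "from h import *;rep()"
```

```text
19.65 tcp mixer xy [ 0.01943371 -0.03383772] z 0.16103562555731 toolyaw -0.38309018042389636 F mixer [-1.97608649  0.76481401] -0.9622896353337151 0.00043432664544330055
```

Still moving at about 2 N, so I'll continue to the stop.

Request:
arm_command --increments '[{"travel": [0.002, 0, 0], "twist": 0, "claw": 0}, {"travel": [0.001, 0, 0], "twist": 0, "claw": 0}, {"travel": [0, 0, 0], "twist": 0, "claw": 0}]'

```text
time: 19.95
tcp_pos: [0.4874, -0.3073, 0.161]
tcp_rot: [-0.0, 0.982, -0.19, 0.0]
force: [-2.2, 2.0, -0.2]
opening: 0.0006
grip_force: 0.7
```

```bash
python3 -c "from h import *;rep()"
```

```text
19.95 tcp mixer xy [ 0.02228604 -0.03385665] z 0.1609633921139416 toolyaw -0.38320506611390454 F mixer [-2.81279376  1.05207688] -0.2339428236597993 0.0006026110011610276
```

Request:
arm_command --increments '[{"travel": [0.002, 0, 0], "twist": 0, "claw": 0}, {"travel": [0, 0, 0], "twist": 0, "claw": 0}]'

```text
time: 20.15
tcp_pos: [0.4894, -0.3082, 0.161]
tcp_rot: [0.0, 0.982, -0.19, 0.0]
force: [-1.5, 0.6, -0.8]
opening: 0.0004
grip_force: 0.6
```

```bash
python3 -c "from h import *;rep()"
```

```text
20.15 tcp mixer xy [ 0.02444831 -0.03386823] z 0.1610363937827628 toolyaw -0.38318215220928914 F mixer [-1.57615376  0.00209771] -0.7818025049688453 0.00035301459624196023
```

Request:
arm_command --increments '[{"travel": [0.002, 0, 0], "twist": 0, "claw": 0}, {"travel": [0, 0, 0], "twist": 0, "claw": 0}]'

```text
time: 20.35
tcp_pos: [0.4907, -0.3086, 0.1608]
tcp_rot: [-0.0, 0.982, -0.19, -0.0]
force: [-2.3, 2.2, -0.6]
opening: 0.0006
grip_force: 1.2
```

Request:
arm_command --increments '[{"travel": [0.002, 0, 0], "twist": 0, "claw": 0}, {"travel": [0, 0, 0], "twist": 0, "claw": 0}]'

```text
time: 20.55
tcp_pos: [0.4917, -0.309, 0.1604]
tcp_rot: [-0.0, 0.982, -0.19, -0.001]
force: [-4.0, 2.8, -0.5]
opening: 0.0003
grip_force: 2.4
```

```bash
python3 - <<'E'
from h import *
rep()
b=capture("scene")
for lv in(.2,.25,.3): print(lv,leverfit(.256,lv).round(1).tolist())
cv2.imwrite("pics/s9.png",b)
cv2.imwrite("pics/c9.png",cv2.resize(b[130:220,250:350],(660,594),interpolation=cv2.INTER_CUBIC))
E
```

```text
20.55 tcp mixer xy [ 0.02682209 -0.03383828] z 0.16040840464509482 toolyaw -0.3832556419362718 F mixer [-4.72834542  1.06909584] -0.5077333488260557 0.0003143163938565305
0.2 [[307.5, 182.3], [308.4, 171.6], [309.2, 162.0]]
0.25 [[306.3, 182.1], [306.9, 171.5], [307.4, 161.8]]
0.3 [[305.1, 182.0], [305.4, 171.4], [305.6, 161.8]]
```

View pics/c9.png

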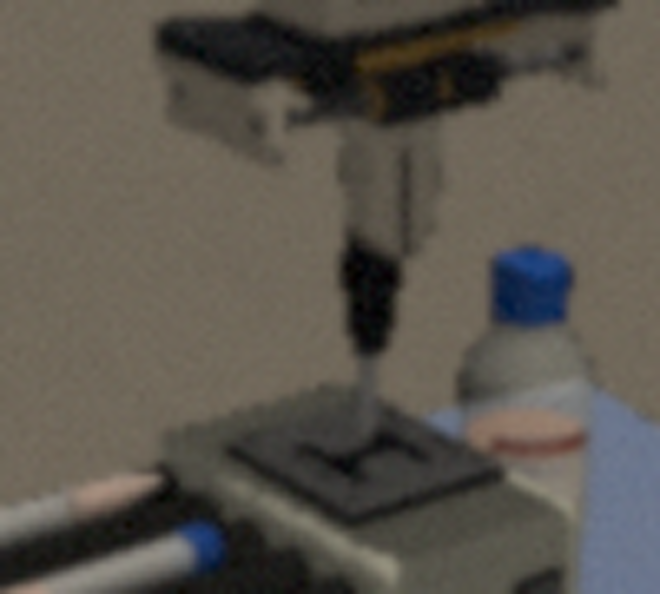

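The lever stands in the far right slot, with the grip at (370,295) and the rod at the slot's far end. That fits a tilt of about 0.28–0.30, and the force is climbing at the stop. I'll press a little more to make sure it is home.

Request:
arm_command --increments '[{"travel": [0.002, 0, 0], "twist": 0, "claw": 0}, {"travel": [0.002, 0, 0], "twist": 0, "claw": 0}, {"travel": [0, 0, 0], "twist": 0, "claw": 0}]'

```text
time: 20.9
tcp_pos: [0.4931, -0.3096, 0.1598]
tcp_rot: [-0.001, 0.982, -0.191, -0.004]
force: [-10.1, 4.1, 2.7]
opening: 0.0008
grip_force: 5.7
```

```bash
python3 -c "from h import *;rep()"
```

```text
20.9 tcp mixer xy [ 0.02835672 -0.03386752] z 0.15980332202190506 toolyaw -0.38344607983194917 F mixer [-10.86475305   0.04633538] 2.7285348812915267 0.0007682178228946899
```

Firmly home at 11 N. Now I'll retreat and lift clear.

Request:
arm_command --increments '[{"travel": [-0.015, 0, 0], "twist": 0, "claw": 0}, {"travel": [-0.04, 0, 0], "twist": 0, "claw": 0}, {"travel": [-0.04, 0, -0.01], "twist": 0, "claw": 0}, {"travel": [0, 0, -0.04], "twist": 0, "claw": 0}, {"travel": [0, 0.04, -0.03], "twist": 0, "claw": 0}, {"travel": [0, 0.04, 0], "twist": 0, "claw": 0}, {"travel": [0, 0.04, 0], "twist": 0, "claw": 0}, {"travel": [0, 0.04, 0], "twist": 0, "claw": 0}]'

```text
time: 21.7
tcp_pos: [0.3489, -0.4268, 0.2425]
tcp_rot: [0.002, 0.982, -0.19, 0.002]
force: [1.3, -0.6, 0.0]
opening: 0.0004
grip_force: 0.0
```

Request:
arm_command --increments '[{"travel": [0, 0.04, 0], "twist": 0, "claw": 0}, {"travel": [0, 0.04, 0], "twist": 0, "claw": 0}, {"travel": [0, 0.04, 0], "twist": 0, "claw": 0}, {"travel": [0, 0, 0], "twist": 0, "claw": 0}, {"travel": [0, 0, 0], "twist": 0, "claw": 0}]'

```text
time: 22.2
tcp_pos: [0.3033, -0.5369, 0.2411]
tcp_rot: [0.001, 0.981, -0.192, 0.001]
force: [0.3, 1.3, 0.3]
opening: 0.0002
grip_force: 0.0
```

```bash
python3 - <<'E'
from h import *
rep()
b=capture("scene");t=capture("top")
g=cv2.GaussianBlur(b,(3,3),0).max(2)<50
ys,xs=np.where(g[155:186,296:325]); print(xs.mean()+296,ys.mean()+155)
cv2.imwrite("pics/c10.png",np.hstack([cv2.resize(b[130:260,215:345],(400,400),interpolation=cv2.INTER_CUBIC),cv2.resize(t[120:280,220:380],(400,400),interpolation=cv2.INTER_CUBIC)]))
E
```

```text
22.2 tcp mixer xy [-0.06212409 -0.31573679] z 0.24105109793190696 toolyaw -0.3857941320275758 F mixer [-0.17480038  1.28089748] 0.25168630992180324 0.00023458654889228094
305.3888888888889 172.02380952380952
```

View pics/c10.png

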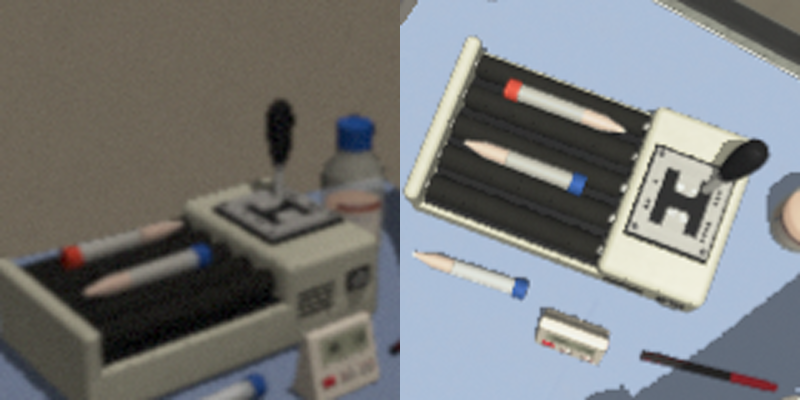

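The lever is home in the third slot: grip at (745,160) in the top crop, rod at the far end of the right slot. The scene centroid (305.4, 172) matches a tilt of 0.30. The tubes, timer, marker and bottle have not moved, so I'm handing in.

```bash
python3 -c "from cell import *;print(job_done())"
```

```text
the job is handed in; nothing more can be done
None
```

The gear lever was pushed, never gripped, from second through the gate into third; it stands fully home there, the tubes and everything else in the final pictures look unmoved, and the job was handed in at about 22 s.

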